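# Prop the guard cover and set the lamp trim knob

### The job

Take the tall orange-topped prop pin from the aluminium rack, lift the sprung orange-lipped clear cover of the lamp controller and put the pin fully home in the orange-ringed socket, so that the cover's orange side ear leans on the pin and the cover stays open by itself. Then turn the knob underneath until its white pointer points at the green mark, and let go, leaving the cover propped. Work gently: do not press hard on the pin or the cover, and leave the other things where they are.

Things in the scene. Friction and masses are not known exactly. Their poses are not given: they have to be found in the camera images.
- prop: Prop pin, steel, top 30 mm orange, total length 137 mm, about 80 g. Origin at the centre of its lower end, z along it to the head. From below: stub 12 mm diameter, 26 mm long (end bevelled 1.5 mm over 2 mm), then a collar 32 mm diameter, 5 mm thick, then a plain round shank 16 mm diameter up to the top. Starts upright in one of the rack's two holes, collar on the rack's top, loose in the hole.
- prop_seat (a point): On the prop pin's axis at the underside of its collar, 26 mm above the pin's lower end.
- rack: Aluminium rack block, fixed, 80 x 130 x 35 mm, origin at the centre of its underside. Two holes 15 mm wide and 30 mm deep at y = -35 and +35 mm on its top: one holds the prop pin, the other a short look-alike pin with a blue top, 61 mm long, same stub and collar (35 mm stand out of the rack); leave that one.
- controller: Lamp controller, fixed box 136 (x) x 250 (y) x 60 mm high, white with grey deck; origin at the centre of its underside, front at -x. On the deck: the knob at (-40, 30), the prop socket at (33, -85), side cheeks 4 mm thick and 44 mm high at y = 108 (x from -68 to 14) and y = -48 (x from -68 to -36), hinge posts 26 mm high at (18, 102) and (18, -42). Cover hinge axis: along y at x = 18, z = 78 mm.
- socket (a point): Centre of the mouth of the prop socket, a 13.5 mm hole, 29 mm deep, rim bevelled 2 mm, in the deck (z = 60 mm of the controller), ringed in orange. Axes as the controller's. When the pin is fully home its collar lies on the deck here. While it is lowered the sprung ear pushes it towards the front and may shift it a few mm in the grip.
- hinge (a point): Point of the cover's hinge axis abreast of the socket (15 mm nearer the front than the socket's centre, 18 mm above the deck); the axis is the controller's y.
- ear (a point): On the front edge of the cover's ear, at its underside, abreast of the socket; moves with the cover. Ear: flat orange tab at the cover's right side (-y), in one plane with it, 4 mm thick, 27 mm long (front edge 45 mm, rear edge 18 mm before the hinge axis), y from -35 to -110. The pin's collar fits under its front edge, the shank before the edge, to lift it.
- lip (a point): Middle of the cover's free front edge, at its underside. Cover: flat clear plate 130 wide (controller y from -35 to 95), 100 long, 4 mm thick, with an orange front strip. Closed, its underside is level, 46 mm above the deck and 28 mm above the hinge axis, its front edge 95 mm before that axis.
- cover (a joint): Cover angle, rad: 0 closed, grows as the free edge swings up and over away from the robot, 1.57 upright, stop at 2.4. A spring always pulls it shut (about 0.05 Nm closed, 0.06 Nm upright, a little damped): let go, it falls shut. With the pin home in the socket the ear leans back on the pin's shank and the cover rests at about 1.3 (the pin leans a little, about 0.1 rad, in its socket).
- trim (a joint): Knob angle, rad, 0 to 2.6, grows clockwise seen from above. At 0 the white pointer points to the controller's -x; at 1.571 it points to +y, at the green mark. Stays where it is left; turning takes about 0.06 Nm.
- trim_grip (a point): On the knob's axis, 27 mm above the deck, at the height to grip; turns with the knob: its x axis runs along the knob's bar, the white pointer at the -x end. Bar grip 44 mm long, 12 mm wide, top 34 mm above the deck, over a round skirt 42 mm wide and 6 mm high.
- mark (a point): Green mark on the deck, 31 mm from the knob's axis towards the controller's +y.
- short_pin: Bystander: short blue-topped pin; leave it where it is.
- beaker: Bystander: beaker; leave it where it is.
- jar: Bystander: amber jar; leave it where it is.
- dish: Bystander: glass dish; leave it where it is.
- mouse: Bystander: mouse; leave it where it is.
Things that resemble listed ones, but are neither listed nor needed, are in the scene too. Several things have the shape of the prop; the one meant has the colours described above.

How it is judged:
By the outcome, as a careful person would: the job done as asked, in the order asked, and still so for the second after the job is handed in, with the robot touching nothing.
It also fails if it takes over 72 s, if anything falls off the work surface, if the arm or the gripper's body presses on something with over 40 N, if the wrist force passes 120 N, or if a joint passes its speed limit or range.

### The arm

A 6-joint arm with a two-finger parallel gripper is mounted at the origin on the work surface. World frame = base frame: x ahead of the robot, y to its left, z up, the work surface at z = 0. Lengths are in m, angles in degrees, forces in N, time in s.
With the tool pointing down it reaches from about 0.325 to 0.85 m from the base axis. Payload 15.5 kg.
Tool frame: the origin (TCP) lies at the very end of the fingers, on their centre line; the grasp point (between the pads) lies arm.grip_depth behind it (arm.grip_depth is the distance from the TCP to the grasp point, in m); z points along the fingers, y is the direction in which the jaws open and shut (so a half turn about z gives the same grasp; the last joint's range is limited). The gripper opens to 91 mm and grips with 3 to 60 N. Pads are 32 mm wide; open, the fingers measure 118 mm over their backs; the gripper's body (76 mm by 178 mm) begins 60 mm behind the grasp point.
Start: joints at [71.534, 28.281, 77.091, -0, 74.628, -5.472], TCP at [0.141, 0.609, 0.214] pointing down, gripper open.
Joint ranges: [-166.48, 166.48], [-47.26, 123.95], [12.59, 153.08], [-70.14, 250.14], [6.76, 159.57], [-176.63, 176.63]. Speed limits (degrees/s): [108.29, 108.29, 147.25, 172.46, 172.46, 172.46].

### API

Orientations are given as a 3x3 rotation matrix whose columns are the frame's x, y, z axes.
In Python, from rig import arm gives the robot as it stands. Calls block until the motion is done:
- arm.move_to(position, orientation): joint-space move of the TCP to a pose.
- arm.move_l(position, orientation=None, feed=0.15): straight line of the TCP; orientation=None keeps the orientation; feed is the mean speed in m/s.
- arm.move_joints(angles): joint-space move.
- arm.grip(opening): finger opening in m; the grip force is fixed at half the most; returns when the fingers have stopped.
- arm.sleep(seconds).
- arm.solve_ik(position, orientation): joint angles nearest the present ones, or None.
- arm.snapshot(name): name is "side" or "top"; returns the picture (420x560x3 uint8, red, green, blue); there is no depth.
- arm.get_calibration(name): a dict with "intrinsics" (3x3 intrinsics, pixels), "cam_to_world" (4x4, takes a point from camera to world coordinates). Camera axes: x right, y down, z forward; pixel columns grow to the right and rows downward; lengths in m; the calibration is good to about 2 mm. A picture is of the moment at which its call begins. get_calibration takes no time and is no camera call.
A pose or a line that the arm cannot do raises arm.Unreachable and nothing moves.
- arm.sign_off(): hands the job in, once; it reports no verdict.
Readings, each from a call of its own:
- arm.current_t(): time.
- arm.current_joint_positions(): joint angles.
- arm.current_dq(): joint speeds.
- arm.current_tau(): joint torques, N m.
- arm.current_ee_pos(): TCP position.
- arm.current_tool_rot(): TCP orientation.
- arm.current_force(): force on the tool from outside, world axes, zero at the start.
- arm.current_torque(): the same for the moment, N m.
- arm.current_width(): finger opening in m.
Only numpy, scipy, OpenCV 4.12 (cv2) and the standard library are available. Lean on these libraries where they do the work, as an engineer would, in place of code of your own. Each camera call takes 0.05 s, during which the arm holds its last target. There are 200 camera calls.

## Working session

There is one attempt and no reset: what is moved stays moved. The work goes in short steps, each a Python script; the robot and the scene stay as the last script left them, time stands still between calls to the robot, and variables do not carry over. Pictures are saved under pics/ and viewed, about 8 in all and at most 12, crops included, and the job is handed in when it is done.

```bash
mkdir -p pics; ls; python3 - <<'E'
from rig import arm
import cv2, numpy as np
for n in("side","top"):
    im=arm.snapshot(n); cv2.imwrite(f"pics/{n}0.png",cv2.cvtColor(im,cv2.COLOR_RGB2BGR))
    c=arm.get_calibration(n); print(n,np.round(c["intrinsics"],1).tolist(),np.round(c["cam_to_world"],3).tolist())
print(arm.grip_depth,arm.current_t(),arm.current_tool_rot())
E
```

```text
pics
side [[468.9, 0.0, 274.2], [0.0, 468.9, 207.9], [0.0, 0.0, 1.0]] [[0.82, -0.39, 0.42, 0.099], [-0.573, -0.563, 0.595, -0.665], [0.005, -0.729, -0.685, 0.867], [0.0, 0.0, 0.0, 1.0]]
top [[484.2, 0.0, 276.6], [0.0, 484.2, 213.9], [0.0, 0.0, 1.0]] [[0.01, -0.998, 0.062, 0.501], [-1.0, -0.011, -0.012, 0.002], [0.013, -0.062, -0.998, 1.244], [0.0, 0.0, 0.0, 1.0]]
0.0188 0.1 [[-9.74393032e-01  2.24851315e-01 -3.24902286e-04]
 [ 2.24851527e-01  9.74392566e-01 -9.57841951e-04]
 [ 1.01210350e-04 -1.00636930e-03 -9.99999488e-01]]
```

View pics/side0.png

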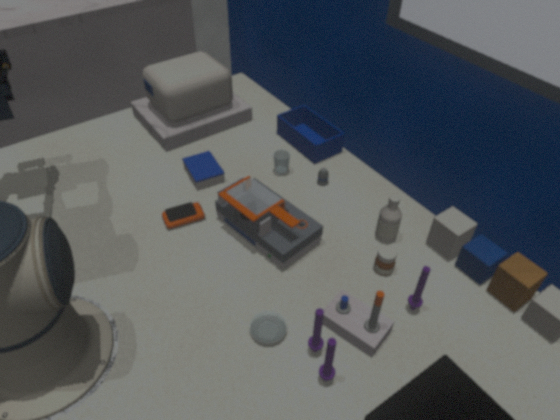

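View pics/top0.png

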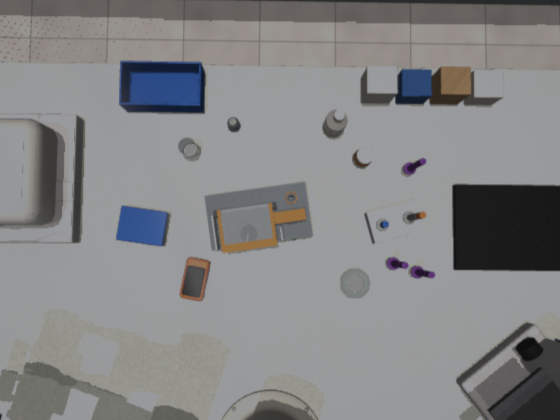

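The side view shows the controller at about (268,220) and the rack at about (358,322), with the orange pin top at (379,295). In the top view the controller is at about (258,218) and the rack at about (398,220), with the pin head at (421,215). The purple pins are decoys. I'll enlarge both areas.

```bash
python3 - <<'E'
import cv2, numpy as np
t=cv2.imread("pics/top0.png"); s=cv2.imread("pics/side0.png")
f=lambda i,x0,y0,w,h,k:cv2.resize(i[y0:y0+h,x0:x0+w],None,fx=k,fy=k,interpolation=cv2.INTER_CUBIC)
cv2.imwrite("pics/c1.png",f(t,198,174,120,85,6.6))
a=f(t,355,190,80,60,5); b=f(s,310,280,80,75,5)
o=np.zeros((375,800,3),np.uint8); o[:300,:400]=a; o[:,400:]=b; cv2.imwrite("pics/c2.png",o)
E
```

```text
(no output)
```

View pics/c1.png

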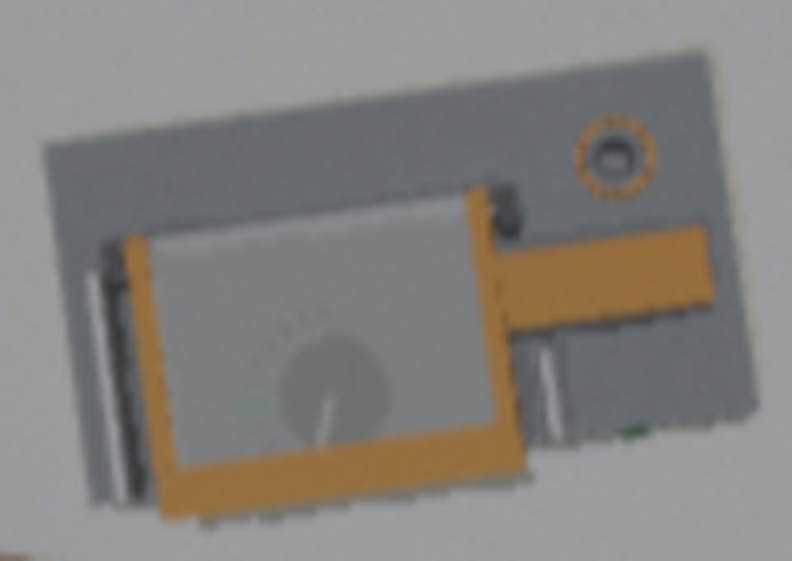

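View pics/c2.png

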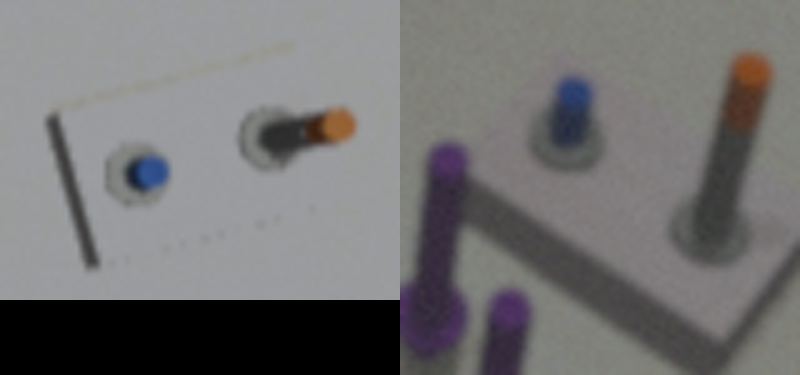

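The crops show these positions in crop pixels:
- **Deck corners:** (45,142), (710,50), (757,410) and (92,506).
- **Socket:** (615,157).
- **Pin, top view:** head (339,126) and collar (268,138).
- **Pin, side view:** head (750,72) and collar (709,232).

The knob pointer is near the controller's -x direction.

```bash
cat > geo.py <<'E'
from rig import arm
import numpy as np
from scipy.optimize import least_squares
def ray(n,u,v):
    c=arm.get_calibration(n);T=np.array(c["cam_to_world"]);K=np.array(c["intrinsics"])
    return T[:3,3],T[:3,:3]@np.linalg.solve(K,[u,v,1])
def atz(n,u,v,z):
    o,d=ray(n,u,v);return (o+d*(z-o[2])/d[2])
def proj(n,p):
    c=arm.get_calibration(n);T=np.array(c["cam_to_world"]);K=np.array(c["intrinsics"])
    q=K@(T[:3,:3].T@(np.asarray(p)-T[:3,3]));return q[:2]/q[2]
def uncrop(u,v,x0,y0,k): return (u+.5)/k-.5+x0,(v+.5)/k-.5+y0
E
python3 - <<'E'
from geo import *
A=[((68,125),(45,142)),((68,-125),(710,50)),((-68,-125),(757,410)),((-68,125),(92,506)),((33,-85),(615,157))]
L=np.array([a[0] for a in A])/1e3
W=np.array([atz("top",*uncrop(*a[1],198,174,6.6),.06)[:2] for a in A])
def P(q,L): c,s=np.cos(q[2]),np.sin(q[2]); return L@np.array([[c,s],[-s,c]])+q[:2]
r=least_squares(lambda q:(P(q,L)-W).ravel(),[.5,0,0]);q=r.x
print("ctrl",q[:2],np.degrees(q[2]));print(np.round((P(q,L)-W)*1e3,1).tolist())
s=P(q,np.array([[.033,-.085]]))[0];print("socket",s,"proj side",proj("side",[*s,.06]))
for n,uv,z,x in(("top",(339,126),.146,(355,190,5)),("top",(268,138),.040,(355,190,5)),("side",(350,72),.146,(310,280,5)),("side",(309,232),.040,(310,280,5))):
    print(n,z,atz(n,*uncrop(*uv,*x),z))
# rack yaw from two pins
for n,uv in(("top",(151,172)),("side",(174,92))):
    x=(355,190,5) if n=="top" else (310,280,5); print("blue",n,atz(n,*uncrop(*uv,*x),.07))
E
```

```text
ctrl [0.57000753 0.03181987] 8.572295257018839
[[0.1, 0.7], [0.0, 0.5], [-0.4, -1.4], [0.3, 0.4], [-0.0, -0.3]]
socket [ 0.61530874 -0.04731167] proj side [301.19730035 224.1364364 ]
top 0.146 [ 0.57058897 -0.34430787  0.146     ]
top 0.04 [ 0.57088552 -0.34202983  0.04      ]
side 0.146 [ 0.56917538 -0.34445067  0.146     ]
side 0.04 [ 0.56827138 -0.34557018  0.04      ]
blue top [ 0.5519399  -0.27619482  0.07      ]
blue side [ 0.55183292 -0.27653675  0.07      ]
```

The controller fit has residuals within 1.4 mm and the two cameras agree on the pin. I'll pick the pin with the jaws along the controller's x, since the ear pushes that way.

```bash
cat >> geo.py <<'E'
Q=np.array([.5700,.0318,np.radians(8.572)])
ex=np.array([np.cos(Q[2]),np.sin(Q[2]),0]); ey=np.array([-np.sin(Q[2]),np.cos(Q[2]),0])
def W(x,y,z): "controller mm, z above DECK -> world m"; return np.array([Q[0],Q[1],.06])+ex*x/1e3+ey*y/1e3+np.array([0,0,z/1e3])
def Rj(j): z=np.array([0,0,-1.]);return np.column_stack([np.cross(j,z),j,z])
RX,RXm,RY,RYm=Rj(ex),Rj(-ex),Rj(ey),Rj(-ey)
PIN=np.array([.570,-.3445]); G=.105   # TCP height above pin's lower end
def st(s): print(s,"t%.1f"%arm.current_t(),"p",np.round(arm.current_ee_pos(),4),"F",np.round(arm.current_force(),1),"w%.4f"%arm.current_width())
E
python3 - <<'E'
from geo import *
for n,R in(("RX",RX),("RXm",RXm)):
    for p in([*PIN,.26],[*PIN,.114],W(-49,-85,200),W(33,-85,79)): 
        s=arm.solve_ik(p,R); print(n,None if s is None else np.round(s,0))
for n,R in(("RY",RY),("RYm",RYm)):
    s=arm.solve_ik(W(-60,30,10),R); print(n,None if s is None else np.round(s,0))
print("purple",atz("top",395,263,.03),atz("top",417,271,.03))
E
```

```text
RX [-36.  30.  67.  -0.  83. -45.]
RX [-36.  37.  77.  -0.  66. -45.]
RX [-13.  19.  86.  -0.  76. -21.]
RX [-10.  32.  83.  -0.  65. -19.]
RXm [-36.  30.  67.  -0.  83. 135.]
RXm [-36.  37.  77.  -0.  66. 135.]
RXm [-13.  19.  86.  -0.  76. 159.]
RXm [-10.  32.  83.  -0.  65. 161.]
RY [ -1.  31. 102.  -0.  47. -99.]
RYm [ -1.  31. 102.  -0.  47.  81.]
purple [ 0.45617669 -0.3109556   0.03      ] [ 0.43676968 -0.36612809  0.03      ]
```

```bash
python3 - <<'E'
from geo import *
p=arm.current_ee_pos(); arm.move_l([p[0],p[1],.27]); 
arm.move_to([*PIN,.27],RX); arm.grip(.05); st("above")
arm.move_l([*PIN,.009+G],feed=.12); st("down")
arm.grip(.0); st("grip")
arm.move_l([*PIN,.16],feed=.08); st("up")
arm.move_l([*PIN,.27],feed=.15); st("up2")
import cv2
im=arm.snapshot("side"); q=proj("side",[*PIN,.2]).astype(int); print(q)
x0,y0=max(q[0]-60,0),max(q[1]-60,0)
c=cv2.cvtColor(im,cv2.COLOR_RGB2BGR)[y0:y0+130,x0:x0+130]; print(x0,y0); cv2.imwrite("pics/pick.png",cv2.resize(c,None,fx=4,fy=4,interpolation=cv2.INTER_CUBIC))
E
```

```text
above t5.0 p [ 0.57   -0.3445  0.27  ] F [-0.7  0.1 -0.4] w0.0501
down t6.5 p [ 0.5704 -0.3448  0.1148] F [ 0.1 -1.2  0. ] w0.0501
grip t7.1 p [ 0.57   -0.3445  0.114 ] F [ 0.1  1.  -0.7] w0.0153
up t7.8 p [ 0.5698 -0.3444  0.1598] F [-1.1  1.2 -2.1] w0.0154
up2 t8.7 p [ 0.5696 -0.3442  0.2688] F [-0.4  0.8 -1. ] w0.0154
[384 275]
324 215
```

View pics/pick.png

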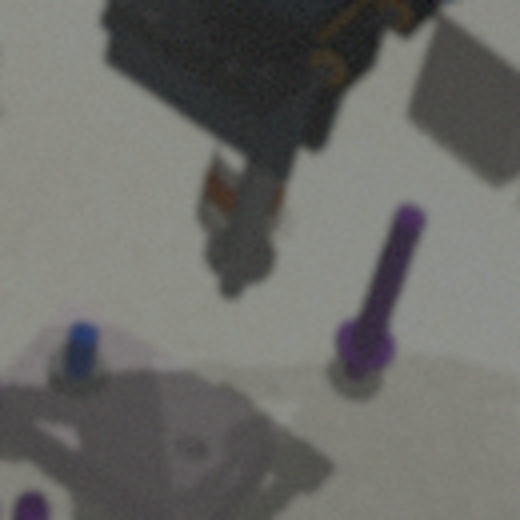

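The pin is held upright clear of the rack, stub end at about crop (231,291). I'll check its offset against the tool, then go to the front of the ear.

```bash
python3 - <<'E'
from geo import *
u=uncrop(231,292,324,215,4); print("tip",atz("side",*u,.164), "expected px",proj("side",[*PIN,.164]),u)
u=uncrop(240,255,324,215,4); print("collar",u,proj("side",[*PIN,.1925]))
# controller-frame pin axis x rel controller; collar top zc above deck -> TCP z above deck = zc-31+105
def P(x,zc): return W(x,-85,zc-31+G*1e3)
arm.move_to(P(-49,120),RX); st("over")
arm.move_l(P(-49,40),feed=.12); st("front low")
arm.move_l(P(-38,40),feed=.05); st("under ear")
E
```

```text
tip [ 0.5703904  -0.34382817  0.164     ] expected px [381.47945868 287.96242869] (381.375, 287.625)
collar (383.625, 278.375) [384.01446682 278.35202187]
over t9.9 p [ 0.5348 -0.0606  0.2541] F [ 0.  -0.2 -1. ] w0.0157
front low t10.7 p [ 0.5347 -0.0599  0.1745] F [-0.9  0.4 -0.8] w0.0153
under ear t11.1 p [ 0.5456 -0.0579  0.1742] F [ 0.2 -0.2 -1.2] w0.0156
```

```bash
python3 - <<'E'
from geo import *
import cv2
def P(x,zc): return W(x,-85,zc-31+G*1e3)
for th in(.1,.25,.4,.55,.7,.8):
    c,s=np.cos(th),np.sin(th); xe,ze=-45*c+28*s,45*s+28*c
    arm.move_l(P(18+xe-11,18+ze-5*np.tan(th)),feed=.05); st("th%.2f"%th)
arm.move_l(P(18-3.5,18+33),feed=.04); st("B")
arm.move_l(P(18+6,18+25),feed=.04); st("C")
arm.move_l(P(33,18+17.5),feed=.04); st("D")
im=arm.snapshot("side"); c=cv2.cvtColor(im,cv2.COLOR_RGB2BGR)[130:280,210:340]
cv2.imwrite("pics/lift.png",cv2.resize(c,None,fx=4,fy=4,interpolation=cv2.INTER_CUBIC))
print(proj("side",P(33,18+17.5)-[0,0,G]))
E
```

```text
th0.10 t11.4 p [ 0.5482 -0.0575  0.1842] F [ 0.2  0.1 -1.6] w0.0152
th0.25 t11.7 p [ 0.5536 -0.0567  0.1892] F [-0.7 -0.3 -2.2] w0.0154
th0.40 t12.0 p [ 0.5598 -0.0558  0.1933] F [-0.5 -0.3 -1.3] w0.0154
th0.55 t12.3 p [ 0.5665 -0.0547  0.1964] F [-0.5 -0.2 -1.5] w0.0150
th0.70 t12.6 p [ 0.5738 -0.0536  0.1982] F [-1.4  0.5 -2. ] w0.0153
th0.80 t12.9 p [ 0.5788 -0.0528  0.1986] F [-0.3 -0.  -2.1] w0.0149
B t13.6 p [ 0.597  -0.0501  0.1849] F [ 0.3  0.2 -1.1] w0.0153
C t14.1 p [ 0.6064 -0.0486  0.1767] F [-1.3  0.4 -1. ] w0.0149
D t14.5 p [ 0.6153 -0.0472  0.1692] F [-1.1 -0.5 -1.3] w0.0155
[301.28186153 222.83118198]
```

View pics/lift.png

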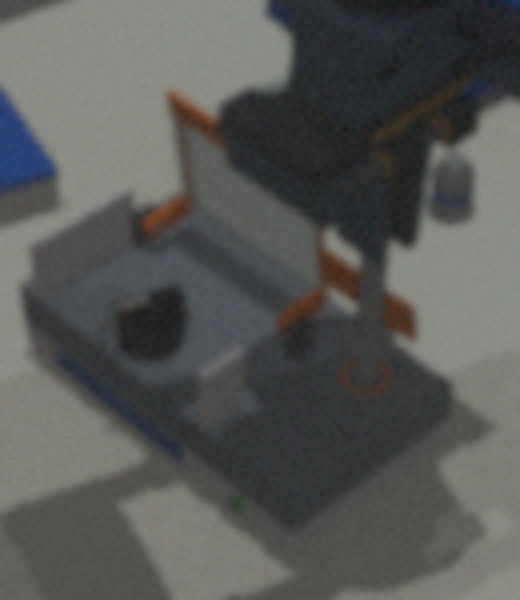

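The cover stands open, held by the shank, and the pin is over the orange ring. The ring is at about crop (367,377), or px (301.5,224), against a prediction of (301.2,224.1). I'll lower it with force checks.

```bash
python3 - <<'E'
from geo import *
for b in np.r_[2:-25:-2.0,-25,-25.5,-26]:
    arm.move_l(W(33,-85,b+G*1e3),feed=.03)
    f=np.mean([arm.current_force() for _ in range(3)],0); z=(arm.current_ee_pos()[2]-.06-G)*1e3
    print("b%.1f z%.1f"%(b,z),np.round(f,1))
    if f[2]>6: print("stop");break
st("end")
E
```

```text
b2.0 z1.9 [-1.5 -0.4 -1. ]
b0.0 z-0.1 [-1.1 -0.7 -1.3]
b-2.0 z-2.1 [-1.8  0.6 -1. ]
b-4.0 z-4.2 [-0.7  0.4 -0.8]
b-6.0 z-6.2 [-0.8 -0.4 -1. ]
b-8.0 z-8.2 [-2.9 -1.  -1.2]
b-10.0 z-10.1 [-1.4 -0.5 -1. ]
b-12.0 z-12.1 [-1.  -0.6 -1.4]
b-14.0 z-14.2 [-1.   0.7 -1.1]
b-16.0 z-16.2 [-0.9  0.1 -1.3]
b-18.0 z-18.2 [-1.4 -0.3 -1.5]
b-20.0 z-20.2 [-0.3 -0.9 -1.1]
b-22.0 z-22.2 [-0.9  0.2 -1.3]
b-24.0 z-24.1 [-1.4 -0.1 -1.9]
b-25.0 z-25.0 [-0.8  0.2 -0.4]
b-25.5 z-25.5 [-0.3  0.7  0.3]
b-26.0 z-26.0 [-0.9  0.3 -0.6]
end t18.8 p [ 0.6153 -0.0473  0.139 ] F [-0.9  0.3 -0.6] w0.0154
```

The pin went in freely. I'll feel for the deck, then release and retreat upward.

```bash
python3 - <<'E'
from geo import *
import cv2
for b in np.arange(-26.4,-29,-.4):
    arm.move_l(W(33,-85,b+G*1e3),feed=.03); arm.sleep(.1)
    f=np.mean([arm.current_force() for _ in range(3)],0); print("b%.1f"%b,np.round(f,1))
    if f[2]>2.5: break
st("home"); arm.grip(.06); arm.sleep(.3); st("open")
p=arm.current_ee_pos(); arm.move_l([p[0],p[1],.26],feed=.1)
# swing to staging over front of knob, clear of cameras' view of socket
arm.move_to(W(-110,20,150),RYm); arm.grip(0); arm.sleep(.3); st("staged")
im=[cv2.cvtColor(arm.snapshot(n),cv2.COLOR_RGB2BGR) for n in("side","top")]
for n,i in zip(("side","top"),im): cv2.imwrite(f"pics/{n}1.png",i)
a=cv2.resize(im[0][140:275,210:340],None,fx=4,fy=4,interpolation=cv2.INTER_CUBIC)[:, :400] if 0 else cv2.resize(im[0][140:270,210:340],(400,400),interpolation=cv2.INTER_CUBIC)
b=cv2.resize(im[1][165:275,200:320],(400,367),interpolation=cv2.INTER_CUBIC)
o=np.zeros((400,800,3),np.uint8);o[:,:400]=a;o[:367,400:]=b;cv2.imwrite("pics/home.png",o)
E
```

```text
b-26.4 [-1.8  0.7  5.1]
home t19.1 p [ 0.6155 -0.0474  0.1389] F [-1.8  0.7  5.1] w0.0149
open t20.3 p [ 0.6153 -0.0473  0.1386] F [-0.3  0.4  1. ] w0.0600
staged t24.5 p [0.4582 0.0352 0.21  ] F [ 0.8 -0.4 -0.6] w0.0001
```

View pics/home.png

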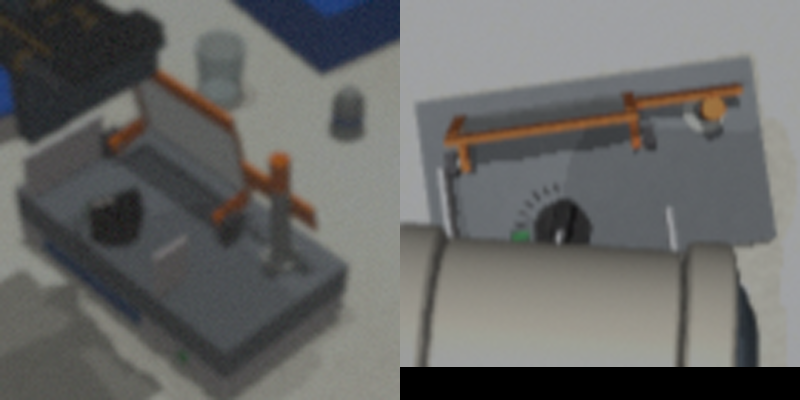

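The pin is home with its collar on the deck, and the ear leans on the shank with the cover propped. The knob pointer sits at roughly 0.4 rad and the green mark is at about (521,237). With the jaws across x, the gripper body would hit the propped cover at the end of a gripped turn. So I'll turn the bar by pushing its pointer end with closed fingers, body along y.

```bash
cat > push.py <<'E'
from geo import *
k=np.array([-40,30.]); hx,hy=16,13.5
def C(phi,t=15,gap=0):
    p=np.array([-np.cos(phi),np.sin(phi)]); n=-np.array([np.sin(phi),np.cos(phi)])
    c=k+(6+gap)*n+t*p-np.array([hx,hy]); return W(c[0],c[1],11)
E
python3 - <<'E'
from push import *
R=RYm
s=C(0,gap=4); arm.move_to(s+[0,0,.07],R); arm.move_l(s,feed=.1); st("low")
for phi in np.r_[0.1:1.41:.1,1.48]:
    arm.move_l(C(phi),feed=.05); print("%.2f"%phi,np.round(arm.current_force(),1),end=" ")
st("\n")
E
```

```text
low t25.8 p [0.4992 0.0277 0.0717] F [ 0.2 -0.3 -0.7] w0.0003
0.10 [-0.4 -0.8  0.8] 0.20 [0.4 0.  0.1] 0.30 [ 0.  -0.1  0.2] 0.40 [-0.6  0.1  0.1] 0.50 [ 0.2 -0.2 -0.3] 0.60 [ 0.3 -2.2 -0.4] 0.70 [-1.  -3.3 -0.1] 0.80 [-2.4 -4.   1.3] 0.90 [-4.7 -3.7  2.3] 1.00 [-6.4 -2.7  2.1] 1.10 [-6.7 -2.4  2.2] 1.20 [-8.8 -1.3  2.3] 1.30 [-8.5 -0.8  1.4] 1.40 [-8.7  1.   1.6] 1.48 [-9.8  1.3  2.1] 
 t29.6 p [0.5004 0.0534 0.0705] F [-9.8  1.3  2.1] w0.0002
```

Contact forces are about 9 N, which is more than I expected, so contact is probably nearer the axis. I'll back off and look.

```bash
cat > look.py <<'E'
from push import *
import cv2,sys
def look(name):
    p=arm.current_ee_pos(); arm.move_l(p-ex*.02,feed=.06); p=arm.current_ee_pos(); arm.move_l([p[0],p[1],.19],feed=.15)
    arm.move_to(W(-150,190,130),RYm); arm.sleep(.2); st("back")
    im=cv2.cvtColor(arm.snapshot("top"),cv2.COLOR_RGB2BGR); s=cv2.cvtColor(arm.snapshot("side"),cv2.COLOR_RGB2BGR)
    cv2.imwrite(f"pics/{name}_raw.png",im)
    o=np.zeros((400,800,3),np.uint8)
    o[:,:400]=cv2.resize(s[140:270,210:340],(400,400),interpolation=cv2.INTER_CUBIC)
    o[:,400:]=cv2.resize(im[205:255,225:275],(400,400),interpolation=cv2.INTER_CUBIC); cv2.imwrite(f"pics/{name}.png",o)
    pr=lambda x,y,z:(proj("top",W(x,y,z))-[225,205])*8+[400+3.5,3.5]
    print("axis top",pr(-40,30,34),"pointer end at +y",pr(-40,52,34),"mark",pr(-40,61,0),"bar ends -x",pr(-62,30,34))
E
python3 -c "
from look import *
look('k1')"
```

```text
back t32.0 p [0.394  0.1966 0.1898] F [-0.  -0.   0.4] w0.0005
axis top [586.21612806 227.57958678] pointer end at +y [512.64333677 237.86731284] mark [490.66300108 244.12446707] bar ends -x [596.2651762  301.15968252]
```

View pics/k1.png

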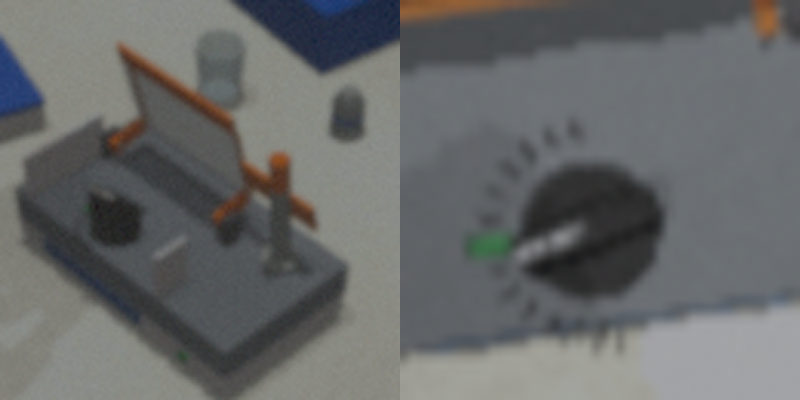

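The pointer runs from (585,230) to (516,258), about 14° short of the mark, so the knob is at roughly 1.32 rad. The prop is still fine. I'll finish by pushing near the pointer's end.

```bash
python3 - <<'E'
from look import *
arm.move_to(W(-76,44,80),RYm); arm.move_l(W(-76,44,11),feed=.1)
arm.move_l(W(-70,44,11),feed=.05)
for x in np.r_[-69:-61.5:1,-61.5]:
    arm.move_l(W(x,44,11),feed=.03); arm.sleep(.05)
    f=np.mean([arm.current_force() for _ in range(4)],0); print(x,np.round([f@ex,f@ey],1),end=" ")
look("k2")
E
```

```text
-69.0 [0.2 1. ] -68.0 [-1.1  0.3] -67.0 [-4.4  2.7] -66.0 [-5.1  3.1] -65.0 [-3.4  3.7] -64.0 [-3.4  2.7] -63.0 [-4.   3.2] -62.0 [-8.   3.6] -61.5 [-10.2   3.6] back t38.9 p [0.394  0.1967 0.1898] F [-0.6  0.3  0.7] w0.0006
axis top [586.21612806 227.57958678] pointer end at +y [512.64333677 237.86731284] mark [490.66300108 244.12446707] bar ends -x [596.2651762  301.15968252]
```

View pics/k2.png

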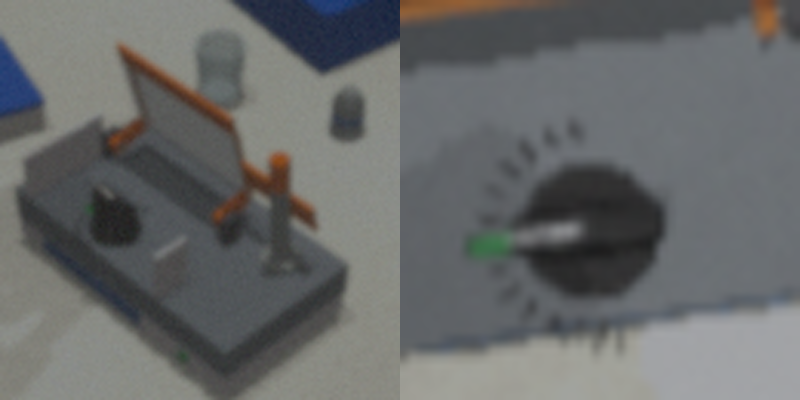

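The pointer now runs from (580,230) to (515,242), right at the green mark, and the force rise showed the face sitting flush on the bar. I'll check the angle numerically.

```bash
python3 - <<'E'
from geo import *
import cv2
for n in("k1","k2"):
    im=cv2.imread(f"pics/{n}_raw.png").astype(float)[205:255,225:275]
    m=im.min(2); best=np.zeros_like(m)
    best[24:35,13:24]=np.clip(m[24:35,13:24]-95,0,None)
    # pointer only: bright region near bar
    v,u=np.nonzero(best); w=best[v,u]; pts=np.array([u+225,v+205]).T
    X=np.array([atz("top",*q,.094)[:2] for q in pts])-Q[:2]; L=np.c_[X@ex[:2],X@ey[:2]]*1e3
    c=(L*w[:,None]).sum(0)/w.sum(); D=L-c; val,vec=np.linalg.eigh((D*w[:,None]).T@D); d=vec[:,1]; d*=np.sign(d[1])
    print(n,len(w),"centroid",c.round(1),"angle by axis fit",np.degrees(np.arctan2(d[1],-d[0])).round(1),"by centroid",np.degrees(np.arctan2(c[1]-30,-(c[0]+40))).round(1))
print(np.round(m[22:36,10:26]).astype(int))
E
```

```text
k1 15 centroid [-43.2  42.7] angle by axis fit 75.6 by centroid 75.8
k2 14 centroid [-40.   39.7] angle by axis fit 91.1 by centroid 90.2
[[ 95  96  96  91  86  93  95  85  73  59  51  50  49  50  48  50]
 [ 91  83  89  95  95  95  85  62  54  49  49  48  49  49  47  49]
 [ 93  87  85  91  95  93  70  51  46  45  45  44  45  44  46  46]
 [ 94  93  92  94  93  84  60  46  43  42  43  44  40  39  39  36]
 [ 89  89  90  93  83  67  45  38  37  39  40  45  47  45  43  41]
 [ 77  75  82  81  67  55  48  52  55  61  65  74  68  54  48  47]
 [ 84  83  86  77  72  80  82  97 105 121 126 126  96  61  50  49]
 [ 76  75  79  90 102 113 110 105 109 122 118 110  82  56  49  49]
 [ 61  62  64  81  88  93  88  74  75  77  69  59  47  40  36  36]
 [ 63  63  62  65  63  53  45  37  37  41  39  34  34  29  29  30]
 [ 82  82  81  81  83  76  51  38  36  34  36  36  39  41  43  42]
 [ 93  84  78  87  94  91  64  47  44  42  42  43  43  49  50  49]
 [ 95  88  85  90  94  95  83  62  50  44  42  44  42  46  49  50]
 [ 95  95  94  93  84  92  93  84  70  56  45  43  42  43  49  49]]
```

```bash
python3 -c "
from geo import *
st('end'); arm.sign_off()"
```

```text
end t39.0 p [0.3938 0.1968 0.1899] F [-0.6  0.2 -0. ] w0.0005
the job is handed in; nothing more can be done
```

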